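# Open the bench shear and feed a copper plate to its fence

### The job

Push the bench shear's counterweighted lever up past its balance point so that it stays fully raised by itself. Then push the copper plate with the fingertips along the bed, under the raised blade, until its front edge rests squarely against the back fence; slide it and do not lift it off the bed. Leave the jar, the hammer and the steel punch where they stand, and finish with the hand clear.

Things in the scene. Friction and masses are not known exactly. Their poses are not given: they have to be found in the camera images.
- shear: Lever shear screwed to the bench. Blue base, flat steel bed, top 30 mm above the bench. Origin at bench height under the blade, mid channel. x runs along the blade towards the hinge (to the robot's left), y from the fence to the side the plate is fed from (the robot's side), z up. Bed (mm): x -75 to 75, y -60 to 175. Two guides beside the plate: inner faces x = -31 and 31, 8 wide, 5 high, y 13 to 164.
- hinge (a point): Centre of the lever's hinge, at (100, 0, 65) mm in the shear's frame; the hinge axis is the shear's y. Cheeks either side: x 82 to 118, y -24 to 24, up to 90 mm above the bench. A round steel weight (50 mm across, 44 mm long, along y) sits above and behind the hinge on the lever's other end.
- lever (a joint): Lever angle, rad. 0 = down (blade shut, as at the start); grows as the grip goes up and over towards the hinge; 1.05 = raised stop. Balance at about 0.5: below it the lever falls back, above it the weight carries it to the raised stop in about a second. Needs about 2 N at the grip at first, then less. Raised, the grip stands over the hinge, all within 32 mm either side of the blade line.
- lever_grip (a point): Centre of the lever's black cross grip, a round bar 20 mm across and 64 mm long, along the shear's y, held in its middle by a 16 mm rod rising from the arm below. Lever down: 170 mm from the hinge along -x of the shear and 118 mm above it (183 mm above the bench). It moves on a circle of 207 mm radius about the hinge.
- fence (a point): Middle of the back fence's face, 3 mm above the bed, at (0, -40, 33) mm in the shear's frame. The fence is a steel bar 80 mm long along x, 12 mm high above the bed; its face looks to +y.
- blade (a point): Middle of the blade's foot, on the lever. Blade 6 mm thick in y, 105 mm long in x. Lever down: at about (0, 0, 32) mm in the shear's frame, 2 mm above the bed, so it bars the plate's way. Raised: over 70 mm above the bed across the plate.
- plate_mid (a point): Centre of the loose copper plate, 56 mm (x) x 120 mm (y) x 8 mm thick, 0.48 kg, flat on the bed between the guides, axes nearly parallel to the shear's. Its front edge is 60 mm from here towards -y of the shear, its rear edge 60 mm towards +y. Home at the fence, this centre is at y = 20 mm in the shear's frame; at the start y = 77 to 95 mm, clear of the blade.
- flux_jar: Amber glass jar with a steel cap, 56 mm across, 75 mm high, loose; origin at the centre of its underside. Bystander.
- hammer: Jeweller's hammer lying on the bench, 220 mm long, loose; origin under its middle, handle to its -x. Bystander.
- dap_block: Turned steel punch standing on a round foot 48 mm across, 68 mm high, loose; origin at the centre of its underside. Bystander.
- plate: The same copper plate; origin at the centre of its underside.
Mind the look-alikes: they are no part of the job. There is more than one size of the plate; the job needs the smallest.

How it is judged:
By the outcome, as a careful person would: the job done as asked, in the order asked, and still so for the second after the job is handed in, with the robot touching nothing.
It also fails if it takes over 54 s, if anything falls off the work surface, if the arm or the gripper's body presses on something with over 40 N, if the wrist force passes 120 N, or if a joint passes its speed limit or range.

### The arm

A 6-joint arm with a two-finger parallel gripper is mounted at the origin on the work surface. World frame = base frame: x ahead of the robot, y to its left, z up, the work surface at z = 0. Lengths are in m, angles in rad, forces in N, time in s.
With the tool pointing down it reaches from about 0.25 to 0.725 m from the base axis. Payload 4 kg.
Tool frame: the origin (TCP) lies midway between the tips of the shut fingers; the grasp point (between the pads) lies 19 mm behind it; z points along the fingers, y is the direction in which the jaws open and shut (so a half turn about z gives the same grasp; the last joint's range is limited). The gripper opens to 85 mm and grips with 20 to 120 N. Pads are 22 mm wide; open, the fingers measure 114 mm over their backs; the gripper's body (76 mm by 85 mm) begins 54 mm behind the grasp point. The pads swing forward as they close: fully open they stand 13 mm farther back than shut.
Start: joints at [1.245, 0.241, 0.005, 1.335, 0, 1.571], TCP at [0.16, 0.474, 0.231] pointing down, gripper open.
Joint ranges: [-2.72, 2.72], [-1.05, 1.87], [-1.09, 1.28], [-1.99, 2.15], [-1.42, 1.44], [-3.14, 3.14]. Speed limits (rad/s): [2.79, 2.79, 3.14, 3.14, 3.14, 3.14].

### API

Orientations are given as a unit quaternion [x, y, z, w].
In Python, from workcell import get_obs, camera, camera_model, job_done, masks_of gives the robot as it stands.
- The arm moves only by the tool jog_arm, never from a script. Its argument "deltas" is a list that holds one entry, the list of rows, each a list of 7 numbers: the shift along the tool's x, y, z in mm, then the turn, a rotation vector about the tool's x, y, z in degrees, then the finger opening in mm, from 0 to 85.4. A call has 1 to 5 rows; each row shifts and turns the pose as measured when the row begins, along the tool's axes as they then stand; what a row does not reach is not made up. A row lasts 1/10 s, in which the tool goes at most 50 mm and 8.59 degrees, less where a joint would pass 70% of its speed; a pose out of reach is approached as far as the arm can. A call with a gripper value outside its range is refused whole. The fingers move at their own pace and stop on an object; the grip force is fixed at half the most. Time passes only in rows, so rows that do not move let the fingers close. It gives the time, the measured TCP pose, the force and the opening at its end, in the units of the state.
- get_obs(): the state, without advancing time (a new reading comes with each control period).
- camera(name): name is "side" or "top" or "wrist"; returns the picture (420x560x3 uint8, red, green, blue); there is no depth.
- camera_model(name): a dict with "fovy" (degrees; the focal length in pixels is half the picture's height over the tangent of half this angle, whatever the lens; pixels are square), "cx", "cy" (the principal point, pixels), "k1" (the pictures are not rectified: a ray, as slopes to the right and down, at radius r is drawn at 1 + k1 r^2 times it, then the intrinsics apply), "pose" (4x4, takes a point from camera to world coordinates); the wrist camera has in their place "T_tool_cam" (4x4, takes a point from camera to tool coordinates, whose origin is the TCP and whose axes are the flange's). Camera axes: x right, y down, z forward; pixel columns grow to the right and rows downward; lengths in m; the calibration is good to about 2 mm. A picture is of the moment at which its call begins: read the wrist's pose just before it. camera_model takes no time and is no camera call.
- job_done(): hands the job in, once; it reports no verdict.
Trained networks look in the newest picture that a camera, given by its name, has taken for a name from the list of things; names that differ only in an ending like _2 or _b are one class to them, and where a whole thing is asked for, a point or a joint stands for the part that bears it (a point fixed in the world has none). Each returns a list of dicts, best first, with "conf" (0 to 1); they miss things now and then, are a little off and sometimes report something else, mostly with a low value. They report only what shows in the picture. A call takes as long as a camera call. They do not tell look-alikes from the thing itself.
- masks_of(target, camera): "pixels" (420x560 bool, what is visible of it) and "at" ([column, row] in pixels, amid what is visible of it).
The state is a dict: "clock": time; "joint_pos": joint angles; "joint_vel": joint speeds; "tau": joint torques, N m; "eef_pos": TCP position; "tool_rot": TCP orientation; "ft_force": force on the tool from outside, world axes, zero at the start; "ft_torque": the same for the moment, N m; "grip_width": finger opening in m.
Only numpy, scipy, OpenCV 4.12 (cv2) and the standard library are available. Lean on these libraries where they do the work, as an engineer would, in place of code of your own. Each camera call takes 0.05 s, during which the arm holds its last target. There are 200 camera calls.

## Working session

There is one attempt and no reset: what is moved stays moved. The work goes in short steps, Python scripts to look and compute and a tool call to move; the robot and the scene stay as the last step left them, time stands still between calls to the robot, and variables do not carry over. Pictures are saved under pics/ and viewed, about 8 in all and at most 12, crops included, and the job is handed in when it is done.

Besides the shell and the picture viewer there is one more tool, called after "Call:" by a JSON object that holds its "method" and its "body". jog_arm: Moves the arm, as the interface text tells. Its arguments: {"type":"object","properties":{"deltas":{"type":"array"}},"required":["deltas"]}

```bash
mkdir -p pics; cat > h.py <<'E'
import numpy as np, cv2
from workcell import *
from scipy.spatial.transform import Rotation as R
def model(n):
    m=camera_model(n); f=210/np.tan(np.radians(m['fovy'])/2)
    if 'pose' in m: T=np.array(m['pose'])
    else:
        o=get_obs(); W=np.eye(4); W[:3,:3]=R.from_quat(o['tool_rot']).as_matrix(); W[:3,3]=o['eef_pos']; T=W@np.array(m['T_tool_cam'])
    return m,f,T
def ray(n,px,M=None):
    m,f,T=M or model(n); d=(np.array(px,float)-[m['cx'],m['cy']])/f; u=d.copy()
    for _ in range(20): u=d/(1+m['k1']*(u@u))
    return T[:3,3],T[:3,:3]@np.array([*u,1])
def onz(n,px,z,M=None):
    o,d=ray(n,px,M); return o+d*(z-o[2])/d[2]
def proj(n,P,M=None):
    m,f,T=M or model(n); p=T[:3,:3].T@(np.array(P)-T[:3,3]); u=p[:2]/p[2]
    return u*(1+m['k1']*(u@u))*f+[m['cx'],m['cy']]
def save(n,name):
    im=camera(n); cv2.imwrite('pics/'+name,im[:,:,::-1]); return im
E
python3 - <<'E'
from h import *
o=get_obs(); print(o['eef_pos'],o['tool_rot'],o['clock'])
a=save('top','top0.png'); b=save('side','side0.png')
c=np.hstack([a,b]); 
for n in ['top','side']:
    m=camera_model(n); print(n,m['fovy'],np.round(m['pose'],3).tolist())
    for t in ['shear','lever','lever_grip','plate','flux_jar','hammer','dap_block']:
        for r in masks_of(t,n)[:4]: print(n,t,round(r['conf'],2),np.round(r['at']),r['pixels'].sum(), onz(n,r['at'],0.03).round(3))
E
```

```text
[0.15982469 0.47309131 0.23039885] [ 1.62188707e-01  9.86759195e-01 -1.04192568e-03 -1.70541839e-04] 0.0
top 52.3510051016358 [[-0.015, -0.992, 0.126, 0.412], [-1.0, 0.012, -0.02, 0.003], [0.018, -0.127, -0.992, 1.059], [0.0, 0.0, 0.0, 1.0]]
top shear 0.82 [305. 174.] 8195 [ 0.626 -0.07   0.03 ]
top lever 0.71 [313. 159.] 1475 [ 0.664 -0.09   0.03 ]
top lever 0.6 [124. 237.] 374 [0.478 0.366 0.03 ]
top lever_grip 0.58 [314. 158.] 1616 [ 0.665 -0.092  0.03 ]
top plate 0.92 [216. 227.] 2103 [0.497 0.146 0.03 ]
top plate 0.83 [340. 301.] 2249 [ 0.319 -0.148  0.03 ]
top plate 0.79 [324. 197.] 1105 [ 0.568 -0.117  0.03 ]
top flux_jar 0.87 [119. 195.] 623 [0.579 0.381 0.03 ]
top flux_jar 0.35 [308. 158.] 1491 [ 0.664 -0.079  0.03 ]
top hammer 0.6 [428. 192.] 1137 [ 0.577 -0.372  0.03 ]
top dap_block 0.75 [120. 236.] 349 [0.479 0.376 0.03 ]
side 57.27047826918281 [[0.784, -0.394, 0.48, 0.003], [-0.62, -0.522, 0.585, -0.594], [0.02, -0.756, -0.654, 0.824], [0.0, 0.0, 0.0, 1.0]]
side shear 0.65 [328. 248.] 5162 [ 0.602 -0.09   0.03 ]
side lever 0.6 [340. 228.] 1082 [ 0.689 -0.054  0.03 ]
side lever_grip 0.88 [346. 229.] 1100 [ 0.7   -0.066  0.03 ]
side plate 0.78 [320. 260.] 692 [ 0.55  -0.112  0.03 ]
side plate 0.64 [264. 319.] 1869 [ 0.314 -0.169  0.03 ]
side plate 0.61 [250. 225.] 1026 [0.481 0.123 0.03 ]
side flux_jar 0.56 [234. 171.] 352 [0.597 0.393 0.03 ]
side hammer 0.68 [403. 327.] 1197 [ 0.564 -0.393  0.03 ]
```

View pics/top0.png

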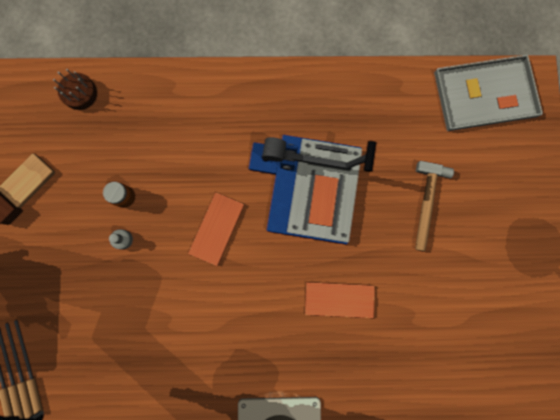

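View pics/side0.png

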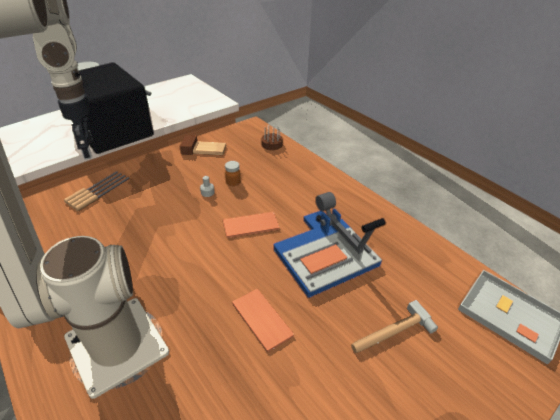

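The top view shows the shear at about (305,190), with its black grip at (371,156) and weight at (274,149). There are three copper plates: (324,200) between the guides, (216,228) on the bench and (340,300) on the bench. The one in the guides is the smallest and the only one on the bed, so it fits. The jar is at (118,194), the punch at (120,239) and the hammer at (428,200). Next is an enlarged crop to confirm the plate and get the bed corners.

```bash
python3 - <<'E'
from h import *
a=camera('top'); cv2.imwrite('pics/crop1.png',cv2.resize(a[125:250,235:395],None,fx=5,fy=4.8 and 5,interpolation=cv2.INTER_CUBIC)[:,:,::-1][:600])
for n in ['top','side']:
    if n=='side': camera('side')
    for r in masks_of('plate',n)[:4]:
        c,_=cv2.findContours(r['pixels'].astype(np.uint8),0,2); c=max(c,key=len)[:,0]
        z=.038 if n=='top' and 300<r['at'][0]<335 and r['at'][1]<230 or n=='side' and r['at'][0]>300 else .008
        P=np.array([onz(n,p,z)[:2] for p in c]).astype(np.float32)*1000
        print(n,r['at'],cv2.minAreaRect(P))
E
```

```text
top [322.8, 197.6] ((559.0858154296875, -111.65156555175781), (56.40494918823242, 121.34689331054688), 80.51255798339844)
top [216.6, 227.1] ((496.4796142578125, 150.84182739257812), (79.17070007324219, 165.70120239257812), 65.95657348632812)
top [338.8, 301.7] ((319.6298828125, -148.02334594726562), (166.08229064941406, 77.62982177734375), 86.20128631591797)
side [320.6, 259.0] ((554.234619140625, -116.5688705444336), (65.76148223876953, 131.3148956298828), 80.28302764892578)
side [262.6, 319.9] ((319.28985595703125, -151.54757690429688), (170.28627014160156, 78.95604705810547), 86.35228729248047)
side [251.7, 222.8] ((495.2011413574219, 145.86099243164062), (95.0858383178711, 166.66851806640625), 65.9161605834961)
side [327.6, 245.9] ((623.2168579101562, -90.31497192382812), (415.70550537109375, 284.0850524902344), 20.280059814453125)
```

View pics/crop1.png

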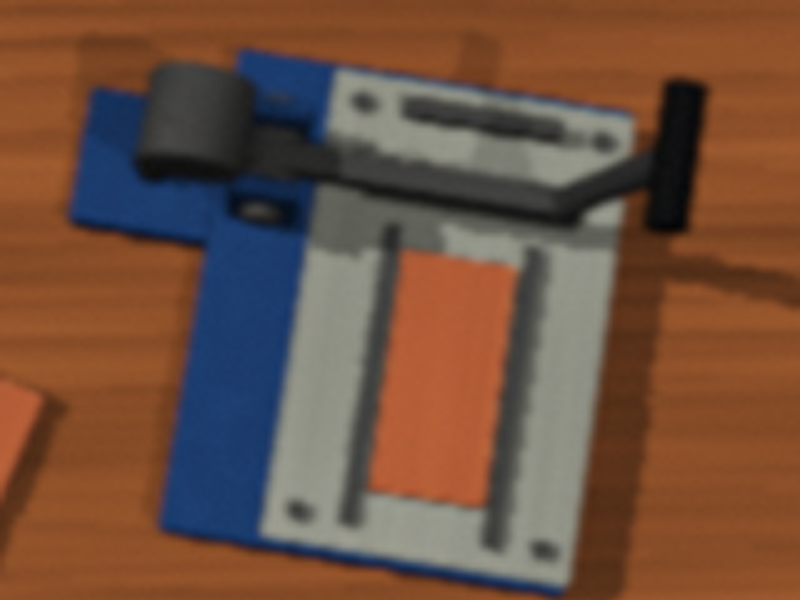

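The crop confirms a 56 x 121 mm copper plate between the guides; the other two measure about 79 x 166 mm. The bed corners in the crop are at about (333,68), (632,115), (262,538) and (566,588), and the grip runs from (685,85) to (667,228).

```bash
cat >> h.py <<'E'
import os,json
if os.path.exists('sh.json'):
    _d=json.load(open('sh.json')); YAW=_d['yaw']; O=np.array(_d['o'])
    Rs=R.from_euler('z',YAW).as_matrix()
    def W(p): return O+Rs@(np.array(p)/1000)
    def S(p): return Rs.T@(np.array(p)-O)*1000
E
python3 - <<'E'
from h import *
px=(np.array([(333,68),(632,115),(262,538),(566,588)])+.5)/5-.5+[235,125]
L=np.array([(75,-60),(-75,-60),(75,175),(-75,175)])/1000
P=np.array([onz('top',p,.03)[:2] for p in px])
l=L-L.mean(0);q=P-P.mean(0)
yaw=np.arctan2((l[:,0]*q[:,1]-l[:,1]*q[:,0]).sum(),(l*q).sum())
Rm=R.from_euler('z',yaw).as_matrix()[:2,:2]
o=P.mean(0)-Rm@L.mean(0)
print('yaw',yaw,'o',o,'res mm',((P-(L@Rm.T+o))*1000).round(1).tolist())
json.dump(dict(yaw=yaw,o=[*o,0.]),open('sh.json','w'))
E
python3 - <<'E'
from h import *
for g in [(-70,-32,183),(-70,0,183),(-70,32,183)]: print('grip',W(g).round(4),'top',proj('top',W(g)).round(1), 'crop',((proj('top',W(g))-[235,125])*5).round(),'side',proj('side',W(g)).round())
print('hinge',W((100,0,65)),'plate local',S((.559,-.1117,.038)))
print('yaw deg',np.degrees(YAW)); o=get_obs(); print(R.from_quat(o['tool_rot']).as_matrix().round(3).tolist(), o['clock'], S(o['eef_pos']).round(0))
for n in ['flux_jar','dap_block','hammer']:
    for r in masks_of(n,'top')[:1]: print(n,S(onz('top',r['at'],.04)).round())
E
```

```text
yaw 1.4004087640302596 o [ 0.64338277 -0.12663268] res mm [[0.8, 0.1], [0.8, -0.1], [-0.5, -0.8], [-1.1, 0.8]]
grip [ 0.663 -0.201  0.183] top [371.2 141.1] crop [681.  81.] side [382. 220.]
grip [ 0.6315 -0.1956  0.183 ] top [369.2 155.7] crop [671. 154.] side [372. 224.]
grip [ 0.6    -0.1902  0.183 ] top [367.2 170.4] crop [661. 227.] side [362. 228.]
hinge [ 0.6603392  -0.02808077  0.065     ] plate local [ 0.40813558 85.69288061 38.        ]
yaw deg 80.23751177206589
[[-0.947, 0.32, 0.0], [0.32, 0.947, -0.0], [-0.0, -0.0, -1.0]] 1.0 [510. 578. 231.]
flux_jar [493. 150.  40.]
dap_block [458. 255.  40.]
hammer [-251.   31.   40.]
```

The fit residual is about 1 mm and the predicted grip position matches the picture. The shear yaw is 80.2°. With tool yaw -8.9°, tool x is shear y and tool y is shear x. First I turn the tool, close the fingers and travel to the right of the grip.

Call:
{"method": "jog_arm", "body": {"deltas": [[[0,0,-10,0,0,-8.5,0],[0,0,-10,0,0,-0.5,0],[-34,-37,0,0,0,0,0],[-34,-37,0,0,0,0,0],[-34,-37,0,0,0,0,0]]]}}

```text
clock: 1.65
eef_pos: [0.2419, 0.3504, 0.2521]
tool_rot: [0.08, 0.997, 0.001, 0.0]
ft_force: [1.6, 0.0, -0.4]
grip_width: 0.0122
```

Call:
{"method": "jog_arm", "body": {"deltas": [[[-34,-37,0,0,0,0,0],[-34,-37,0,0,0,0,0],[-34,-37,0,0,0,0,0],[-34,-37,0,0,0,0,0],[-34,-37,0,0,0,0,0]]]}}

```text
clock: 2.15
eef_pos: [0.3785, 0.1398, 0.255]
tool_rot: [0.086, 0.996, 0.004, 0.004]
ft_force: [0.8, 0.9, 0.1]
grip_width: 0.0
```

```bash
cat > st.py <<'E'
from h import *
o=get_obs(); M=R.from_quat(o['tool_rot']).as_matrix()
print('t',round(o['clock'],2),'S',S(o['eef_pos']).round(1),'grip',round(o['grip_width'],4),'F',(Rs.T@o['ft_force']).round(1)); print((Rs.T@M).round(3).tolist())
E
python3 st.py
```

```text
t 2.15 S [217.7 306.2 255. ] grip 0.0 F [ 1.  -0.6  0.1]
[[0.002, 1.0, 0.008], [1.0, -0.002, -0.007], [-0.007, 0.008, -1.0]]
```

Call:
{"method": "jog_arm", "body": {"deltas": [[[-34,-37,0,0,0,0,0],[-34,-37,0,0,0,0,0],[-34,-37,0,0,0,0,0],[-34,-37,0,0,0,0,0],[-34,-37,0,0,0,0,0]]]}}

```text
clock: 2.65
eef_pos: [0.5115, -0.0722, 0.2585]
tool_rot: [0.094, 0.996, 0.005, 0.007]
ft_force: [1.4, 1.3, 1.1]
grip_width: 0.0006
```

Call:
{"method": "jog_arm", "body": {"deltas": [[[-34,-37,0,0,0,0,0],[-34,-37,0,0,0,0,0],[-20,-20,0,0,0,0,0],[0,0,0,0,0,0,0]]]}}

```text
clock: 3.05
eef_pos: [0.5817, -0.1882, 0.2586]
tool_rot: [0.104, 0.995, 0.004, 0.009]
ft_force: [-0.3, 0.3, -0.4]
grip_width: -0.0002
```

```bash
python3 st.py
```

```text
t 3.05 S [-71.1  50.3 258.6] grip -0.0002 F [ 0.3  0.4 -0.4]
[[0.038, 0.999, 0.01], [0.999, -0.038, -0.017], [-0.017, 0.01, -1.0]]
```

Call:
{"method": "jog_arm", "body": {"deltas": [[[-25,-26,0,0,0,-2.2,0],[-27,-26,0,0,0,0,0],[0,0,0,0,0,0,0]]]}}

```text
clock: 3.35
eef_pos: [0.6221, -0.2493, 0.2565]
tool_rot: [0.087, 0.996, 0.005, 0.006]
ft_force: [0.5, 0.8, -1.1]
grip_width: -0.0004
```

```bash
python3 st.py
```

```text
t 3.35 S [-1.245e+02  1.000e-01  2.565e+02] grip -0.0004 F [ 0.9 -0.3 -1.1]
[[0.005, 1.0, 0.012], [1.0, -0.004, -0.011], [-0.011, 0.012, -1.0]]
```

Call:
{"method": "jog_arm", "body": {"deltas": [[[0,0,36,0,0,0,0],[0,0,36,0,0,0,0],[0,0,34,0,0,0,0],[0,15,0,0,0,0,0],[0,0,0,0,0,0,0]]]}}

```text
clock: 3.85
eef_pos: [0.6264, -0.2284, 0.1519]
tool_rot: [0.091, 0.996, 0.006, 0.008]
ft_force: [0.1, -0.8, 0.5]
grip_width: -0.0003
```

```bash
python3 st.py
```

```text
t 3.85 S [-103.2   -0.5  151.9] grip -0.0003 F [-0.7 -0.2  0.5]
[[0.011, 1.0, 0.013], [1.0, -0.011, -0.014], [-0.014, 0.013, -1.0]]
```

Call:
{"method": "jog_arm", "body": {"deltas": [[[0,8,0,0,0,0,0],[0,8,-8,0,0,0,0],[0,8,-8,0,0,0,0],[0,8,-8,0,0,0,0],[0,8,-8,0,0,0,0]]]}}

```text
clock: 4.35
eef_pos: [0.6348, -0.1894, 0.1957]
tool_rot: [0.092, 0.996, 0.001, 0.013]
ft_force: [-0.0, -1.1, -1.3]
grip_width: -0.0002
```

```bash
python3 st.py; python3 - <<'E'
from h import *
camera('side')
a=camera('side'); cv2.imwrite('pics/side1.png',cv2.resize(a[120:320,220:460],None,fx=3,fy=3)[:,:,::-1])
E
```

```text
t 4.35 S [-63.3  -2.2 195.7] grip -0.0002 F [-1.1 -0.2 -1.3]
[[0.014, 1.0, 0.004], [1.0, -0.014, -0.025], [-0.025, 0.004, -1.0]]
```

View pics/side1.png

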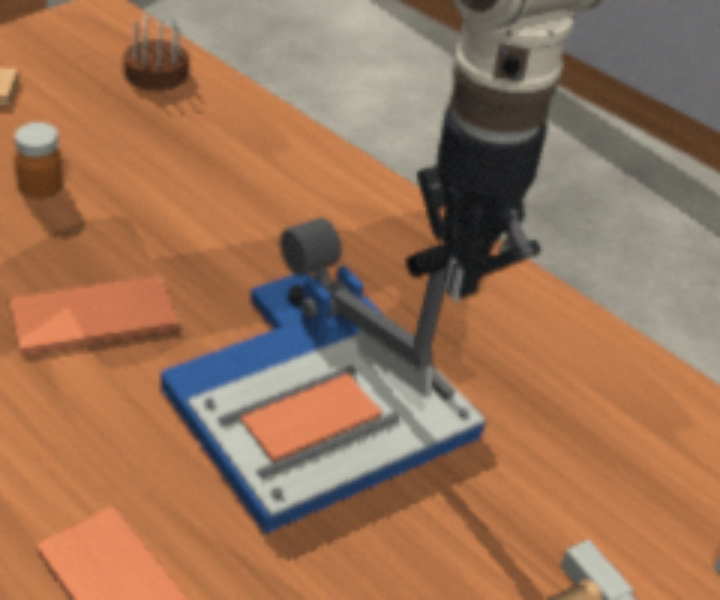

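The side view shows the grip at crop (430,262) resting against the fingers, with the lever partly raised. I keep following the arc.

Call:
{"method": "jog_arm", "body": {"deltas": [[[0,9,-7,0,0,0,0],[0,9,-7,0,0,0,0],[0,9,-6,0,0,0,0],[0,9,-6,0,0,0,0],[0,9,-5,0,0,0,0]]]}}

```text
clock: 4.95
eef_pos: [0.6439, -0.1435, 0.2299]
tool_rot: [0.092, 0.996, -0.0, 0.015]
ft_force: [0.5, -1.5, 1.0]
grip_width: -0.0002
```

Call:
{"method": "jog_arm", "body": {"deltas": [[[0,9,-5,0,0,0,0],[0,9,-4,0,0,0,0],[0,9,-4,0,0,0,0],[0,5,-2,0,0,0,0],[0,0,0,0,0,0,0]]]}}

```text
clock: 5.45
eef_pos: [0.6505, -0.1058, 0.2469]
tool_rot: [0.09, 0.996, 0.001, 0.015]
ft_force: [-0.5, -0.6, -1.1]
grip_width: -0.0001
```

```bash
python3 st.py; python3 - <<'E'
from h import *
a=camera('side'); cv2.imwrite('pics/side2.png',cv2.resize(a[120:320,220:460],None,fx=3,fy=3)[:,:,::-1])
E
```

```text
t 5.45 S [ 21.7  -3.5 246.9] grip -0.0001 F [-0.7  0.3 -1.1]
[[0.011, 1.0, 0.004], [1.0, -0.011, -0.03], [-0.03, 0.005, -1.0]]
```

View pics/side2.png

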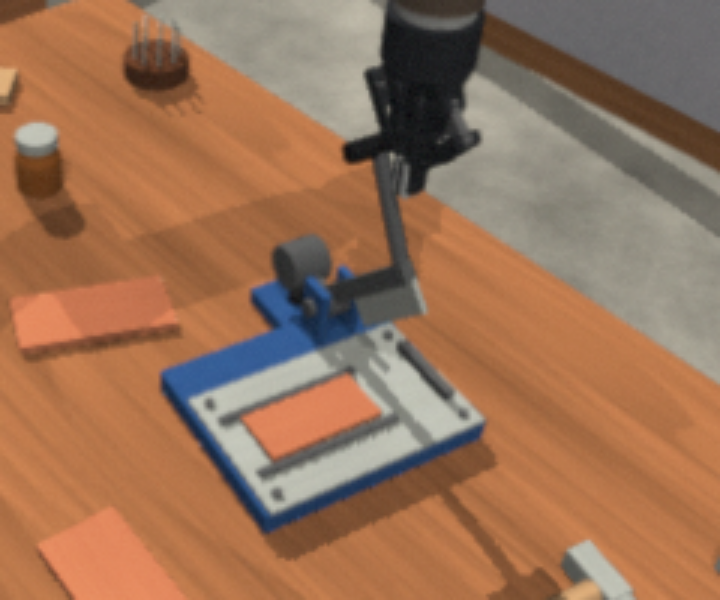

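The grip is at crop (370,147), well past balance. I back off to the right and see whether the lever goes on by itself.

Call:
{"method": "jog_arm", "body": {"deltas": [[[0,-15,0,0,0,0,0],[0,-20,0,0,0,0,0],[0,-25,0,0,0,0,0],[0,-25,0,0,0,0,0],[0,-25,0,0,0,0,0]]]}}

```text
clock: 6.0
eef_pos: [0.6283, -0.2191, 0.2436]
tool_rot: [0.089, 0.996, 0.001, 0.012]
ft_force: [0.4, -0.6, -0.5]
grip_width: 0.0001
```

Call:
{"method": "jog_arm", "body": {"deltas": [[[25,0,-5,0,-1.5,0,0],[35,0,0,0,0,0,0],[35,0,0,0,0,0,0],[35,0,0,0,0,0,0],[35,0,0,0,0,0,0]]]}}

```text
clock: 6.5
eef_pos: [0.459, -0.2006, 0.2322]
tool_rot: [0.096, 0.995, -0.001, 0.021]
ft_force: [0.5, 0.3, -0.0]
grip_width: -0.0
```

```bash
python3 st.py; python3 - <<'E'
from h import *
a=camera('side')[120:320,220:440]; b=camera('top')[100:260,220:400]
c=np.zeros((400,800,3),np.uint8); a=cv2.resize(a,(400,364)); b=cv2.resize(b,(400,356)); c[:364,:400]=a; c[:356,400:]=b
cv2.imwrite('pics/side3.png',c[:,:,::-1])
for t in (0,1.05):
    th=np.arctan2(118,170)+t; print(t,[proj(n,W((100-207*np.cos(th),0,65+207*np.sin(th)))).round(0) for n in('side','top')])
for n in ('side','top'):
    for r in masks_of('lever_grip',n)[:2]: print(n,r['conf'],r['at'])
E
```

```text
t 6.5 S [-104.2  169.2  232.2] grip -0.0 F [ 0.4 -0.4 -0. ]
[[0.022, 1.0, 0.001], [0.999, -0.022, -0.042], [-0.042, 0.002, -0.999]]
0 [array([372., 224.]), array([369., 156.])]
1.05 [array([333., 157.]), array([282., 129.])]
side 0.65 [348.1, 207.9]
side 0.36 [322.3, 250.7]
top 0.92 [285.6, 147.6]
```

View pics/side3.png

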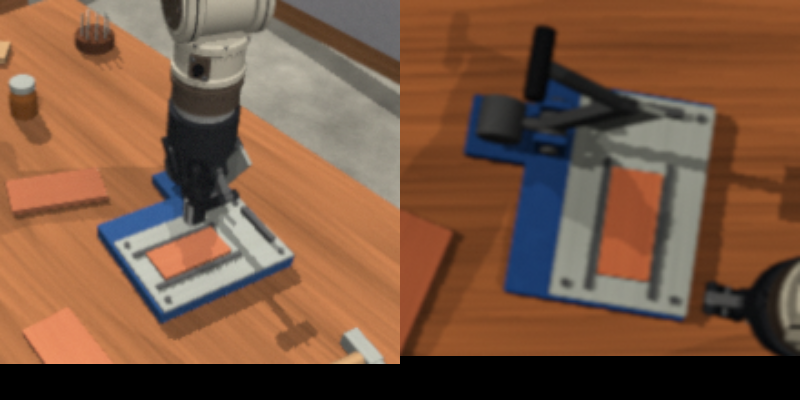

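The top view puts the grip at pixel (283,128), matching the raised-stop prediction of (282,129), so the lever is staying up by itself. Now I go behind the plate's rear edge.

Call:
{"method": "jog_arm", "body": {"deltas": [[[5,26,0,0,2.4,-1.3,0],[5,26,0,0,0,0,0],[5,26,0,0,0,0,0],[5,20,0,0,0,0,0],[0,0,0,0,0,0,0]]]}}

```text
clock: 7.2
eef_pos: [0.4656, -0.1029, 0.2342]
tool_rot: [0.087, 0.996, -0.0, 0.004]
ft_force: [0.0, -0.7, 0.1]
grip_width: 0.0001
```

```bash
python3 st.py
```

```text
t 7.2 S [ -6.7 179.3 234.2] grip 0.0001 F [-0.7 -0.2  0.1]
[[0.004, 1.0, -0.0], [1.0, -0.004, -0.008], [-0.008, -0.0, -1.0]]
```

Call:
{"method": "jog_arm", "body": {"deltas": [[[3,3,40,0,0,0,0],[3,3,40,0,0,0,0],[0,1,40,0,0,0,0],[0,0,40,0,0,0,0],[0,0,0,0,0,0,0]]]}}

```text
clock: 7.7
eef_pos: [0.4736, -0.1005, 0.0725]
tool_rot: [0.087, 0.996, -0.003, 0.012]
ft_force: [-0.5, 0.2, -0.8]
grip_width: -0.0002
```

```bash
python3 st.py
```

```text
t 7.7 S [ -3.  171.7  72.5] grip -0.0002 F [ 0.1  0.5 -0.8]
[[0.005, 1.0, -0.003], [1.0, -0.005, -0.024], [-0.024, -0.003, -1.0]]
```

Call:
{"method": "jog_arm", "body": {"deltas": [[[3,2,20,0,1.2,0,0],[1,1,10,0,0,0,0],[0,0,3,0,0,0,0],[0,0,0,0,0,0,0]]]}}

```text
clock: 8.1
eef_pos: [0.4769, -0.1005, 0.0427]
tool_rot: [0.089, 0.996, -0.003, 0.005]
ft_force: [-0.6, 0.0, -0.1]
grip_width: -0.0001
```

```bash
python3 st.py; python3 - <<'E'
from h import *
a=camera('wrist'); cv2.imwrite('pics/w1.png',a[:,:,::-1])
for r in masks_of('plate','wrist')[:2]: print(r['conf'],r['at'])
E
```

```text
t 8.1 S [ -2.5 168.5  42.7] grip -0.0001 F [-0.1  0.5 -0.1]
[[0.007, 1.0, -0.005], [1.0, -0.007, -0.011], [-0.011, -0.005, -1.0]]
0.85 [279.2, 354.2]
0.81 [118.1, 18.7]
```

View pics/w1.png

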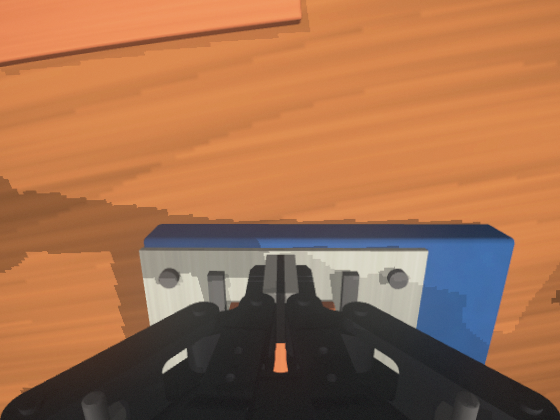

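The wrist view shows the closed fingers at column 279, centred between the guides (216 and 350) and behind the plate's rear edge. I go down to about 34 mm.

Call:
{"method": "jog_arm", "body": {"deltas": [[[1,2,4,0,0.5,0,0],[0,0,3,0,0,0,0],[0,0,1,0,0,0,0]]]}}

```text
clock: 8.5
eef_pos: [0.4786, -0.0986, 0.0374]
tool_rot: [0.089, 0.996, -0.003, 0.004]
ft_force: [-0.4, 0.1, 0.2]
grip_width: 0.0001
```

```bash
python3 st.py
```

```text
t 8.5 S [ -0.3 167.1  37.4] grip 0.0001 F [0.  0.4 0.2]
[[0.007, 1.0, -0.005], [1.0, -0.007, -0.008], [-0.008, -0.005, -1.0]]
```

Call:
{"method": "jog_arm", "body": {"deltas": [[[-1,0,4,0,0,0,0],[-5,0,2,0,0,0,0],[-6,0,0,0,0,0,0],[-4,0,0,0,0,0,0]]]}}

```text
clock: 8.9
eef_pos: [0.4928, -0.101, 0.0306]
tool_rot: [0.088, 0.996, -0.002, 0.001]
ft_force: [-7.5, 2.1, 5.2]
grip_width: -0.0001
```

```bash
python3 st.py
```

```text
t 8.9 S [ -0.3 152.8  30.6] grip -0.0001 F [0.8 7.8 5.2]
[[0.007, 1.0, -0.005], [1.0, -0.007, -0.003], [-0.003, -0.005, -1.0]]
```

The fingers now touch the plate and graze the bed, so I raise about 2 mm and push.

Call:
{"method": "jog_arm", "body": {"deltas": [[[0,0,-3,0,0,0,0],[-4,0,0,0,0,0,0],[-6,0,0,0,0,0,0],[-6,0,0,0,0,0,0]]]}}

```text
clock: 9.3
eef_pos: [0.5026, -0.1027, 0.0328]
tool_rot: [0.088, 0.996, -0.002, -0.006]
ft_force: [-6.8, 1.1, 5.6]
grip_width: -0.0
```

```bash
python3 st.py
```

```text
t 9.3 S [ -0.2 142.9  32.8] grip -0.0 F [-0.1  6.9  5.6]
[[0.007, 1.0, -0.004], [1.0, -0.007, 0.011], [0.011, -0.004, -1.0]]
```

Call:
{"method": "jog_arm", "body": {"deltas": [[[0,0,-3,0,0,0,0],[-4,0,-0.5,0,0,0,0],[-6,0,0,0,0,0,0]]]}}

```text
clock: 9.6
eef_pos: [0.5109, -0.1041, 0.0361]
tool_rot: [0.088, 0.996, -0.001, -0.008]
ft_force: [-6.2, 2.3, 4.5]
grip_width: -0.0003
```

```bash
python3 st.py; python3 - <<'E'
from h import *
a=camera('side')[210:300,270:390]; cv2.imwrite('pics/s4.png',cv2.resize(a,None,fx=6,fy=6,interpolation=2)[:,:,::-1])
E
```

```text
t 9.6 S [ -0.3 134.4  36.1] grip -0.0003 F [1.2 6.5 4.5]
[[0.007, 1.0, -0.004], [1.0, -0.007, 0.016], [0.016, -0.004, -1.0]]
```

View pics/s4.png

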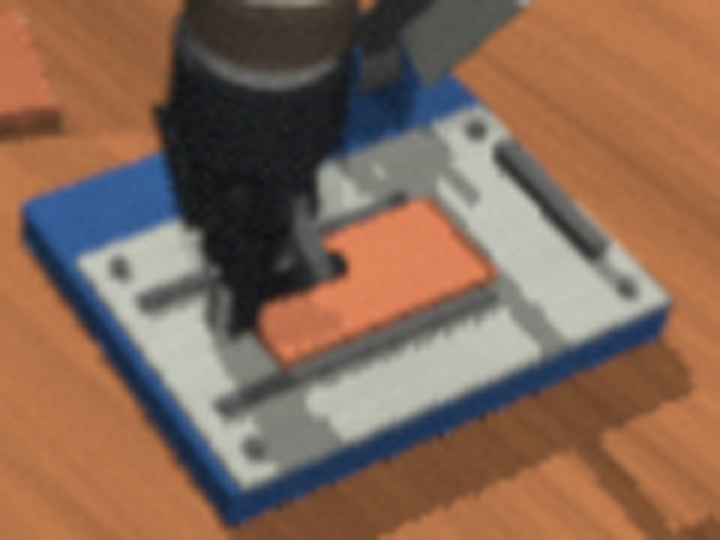

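The plate has moved towards the fence, with its front corner near crop (490,270). A dark fingertip appears at (340,262), so I check numerically whether the tips are behind the plate or on top of it.

```bash
python3 - <<'E'
from h import *
f=lambda p:((proj('side',W(p))-[270,210])*6).round()
o=get_obs(); p=S(o['eef_pos']); print('tcp',f(p),'tcp+20up',f(p+[0,0,20]))
M=Rs.T@R.from_quat(o['tool_rot']).as_matrix()
print('bed corners',f((-75,-60,30)),f((-75,175,30)),f((75,175,30)))
def uncrop(c,z): return S(onz('side',np.array(c)/6+[270,210],z)).round(1)
for c in [(287,365),(260,325),(495,272),(428,200)]: print('corner',c,uncrop(c,.038))
print('bedmeas',uncrop((672,298),.03),uncrop((238,492),.03))
camera('top')
for r in masks_of('plate','top')[:4]:
    q=S(onz('top',r['at'],.038)); 
    if abs(q[0])<60 and abs(q[1])<200:
        ys,xs=np.nonzero(r['pixels']); P=np.array([S(onz('top',(x,y),.038)) for x,y in zip(xs,ys)]); print(P.min(0),P.max(0),len(xs))
E
```

```text
tcp [228. 321.] tcp+20up [232. 291.]
bed corners [660. 291.] [236. 481.] [ 67. 254.]
corner (287, 365) [-36.1 124.5  38. ]
corner (260, 325) [-10.5 122.5  38. ]
corner (495, 272) [-34.1   7.7  38. ]
corner (428, 200) [19.1  8.1 38. ]
bedmeas [-81.3 -61.9  30. ] [-80.6 177.3  30. ]
```

The TCP projects to (228,321), which is the dark tip at (240,330) behind the rear edge. That edge is at y≈124 and the TCP at 134, so contact is on the rear face and the offset is about 10.5 mm. The TCP needs to end near y≈90.

Call:
{"method": "jog_arm", "body": {"deltas": [[[-6,0,1,0,-0.8,0,0],[-7,0,0,0,0,0,0],[-7,0,0,0,0,0,0],[-7,0,0,0,0,0,0],[-5,0,0,0,0,0,0]]]}}

```text
clock: 10.25
eef_pos: [0.5314, -0.1077, 0.0362]
tool_rot: [0.088, 0.996, -0.001, -0.011]
ft_force: [-5.9, 1.3, 6.0]
grip_width: 0.0002
```

```bash
python3 st.py
```

```text
t 10.25 S [ -0.3 113.6  36.2] grip 0.0002 F [0.3 6.1 6. ]
[[0.007, 1.0, -0.004], [1.0, -0.007, 0.022], [0.022, -0.004, -1.0]]
```

Call:
{"method": "jog_arm", "body": {"deltas": [[[-6,0,1.5,0,-1.2,0,0],[-6,0,1,0,0,0,0],[-6,0,0,0,0,0,0],[-5,0,0,0,0,0,0]]]}}

```text
clock: 10.65
eef_pos: [0.5413, -0.1094, 0.0364]
tool_rot: [0.088, 0.996, -0.001, -0.012]
ft_force: [-4.1, 1.3, 0.7]
grip_width: 0.0001
```

```bash
python3 st.py
```

```text
t 10.65 S [ -0.3 103.5  36.4] grip 0.0001 F [0.6 4.3 0.7]
[[0.007, 1.0, -0.004], [1.0, -0.007, 0.023], [0.023, -0.004, -1.0]]
```

Call:
{"method": "jog_arm", "body": {"deltas": [[[-6,0,2,0,0,0,0],[-7,0,1,0,0,0,0],[-6,0,0,0,0,0,0],[-5,0,0,0,0,0,0]]]}}

```text
clock: 11.05
eef_pos: [0.5524, -0.1113, 0.0366]
tool_rot: [0.089, 0.996, 0.0, -0.023]
ft_force: [-4.1, 1.2, 2.3]
grip_width: -0.0001
```

```bash
python3 st.py
```

```text
t 11.05 S [-0.3 92.2 36.6] grip -0.0001 F [0.5 4.2 2.3]
[[0.007, 1.0, -0.004], [0.999, -0.007, 0.046], [0.046, -0.004, -0.999]]
```

Call:
{"method": "jog_arm", "body": {"deltas": [[[-3,0,1.5,0,-2.0,0,0],[-4,0,1,0,0,0,0],[-4,0,0,0,0,0,0]]]}}

```text
clock: 11.35
eef_pos: [0.556, -0.1119, 0.0358]
tool_rot: [0.089, 0.996, -0.001, -0.012]
ft_force: [-12.8, 1.1, 8.9]
grip_width: -0.0003
```

```bash
python3 st.py
```

```text
t 11.35 S [-0.3 88.7 35.8] grip -0.0003 F [-1.1 12.8  8.9]
[[0.007, 1.0, -0.004], [1.0, -0.007, 0.024], [0.024, -0.004, -1.0]]
```

The force has risen to 13 N, which suggests the fence. I push once more to seat the plate squarely.

Call:
{"method": "jog_arm", "body": {"deltas": [[[-5,0,0,0,0,0,0],[-7,0,0,0,0,0,0],[-7,0,0,0,0,0,0]]]}}

```text
clock: 11.65
eef_pos: [0.5561, -0.1119, 0.0358]
tool_rot: [0.089, 0.996, 0.001, -0.03]
ft_force: [-20.1, 3.4, 19.1]
grip_width: 0.0004
```

```bash
python3 st.py
```

```text
t 11.65 S [-0.3 88.5 35.8] grip 0.0004 F [-0.  20.4 19.1]
[[0.007, 1.0, -0.004], [0.998, -0.007, 0.06], [0.06, -0.004, -0.998]]
```

The push stalled at y=88.5 with 20 N, so the plate is seated. I retreat straight back, then up and away.

Call:
{"method": "jog_arm", "body": {"deltas": [[[10,0,0,0,-2,0,0],[15,0,-1,0,0,0,0],[20,0,-5,0,0,0,0],[20,0,-20,0,0,0,0],[10,0,-30,0,0,0,0]]]}}

```text
clock: 12.15
eef_pos: [0.485, -0.099, 0.092]
tool_rot: [0.089, 0.996, -0.001, -0.01]
ft_force: [0.5, 0.6, 0.3]
grip_width: 0.0002
```

Call:
{"method": "jog_arm", "body": {"deltas": [[[10,0,-40,0,0,0,0],[20,0,-40,0,0,0,0],[40,0,-20,0,0,0,0],[40,0,0,0,0,0,0],[40,0,0,0,0,0,0]]]}}

```text
clock: 12.65
eef_pos: [0.3494, -0.0745, 0.2033]
tool_rot: [0.089, 0.996, -0.003, 0.006]
ft_force: [-0.4, 0.5, 0.6]
grip_width: 0.0002
```

```bash
python3 st.py; python3 - <<'E'
from h import *
a=camera('top')
for r in masks_of('plate','top')[:4]:
    c,_=cv2.findContours(r['pixels'].astype(np.uint8),0,2); c=max(c,key=len)[:,0]
    P=np.array([S(onz('top',p,.038))[:2] for p in c]).astype(np.float32); print(r['conf'],r['at'],cv2.minAreaRect(P))
for n in ('lever_grip','flux_jar','dap_block','hammer'): print(n,[(r['at'],round(r['conf'],2)) for r in masks_of(n,'top')[:1]])
f=lambda p:proj('top',W(p)).round(1)
print('fence face',f((-28,-40,38)),f((28,-40,38)),'rear',f((-28,80,38)),f((28,80,38)))
b=camera('side')
c=np.zeros((500,800,3),np.uint8); c[:,:400]=cv2.resize(a[125:250,270:370],(400,500),interpolation=2); c[:333,400:]=cv2.resize(b[120:320,190:430],(400,333))
cv2.imwrite('pics/end.png',c[:,:,::-1])
E
```

```text
t 12.65 S [  1.5 298.6 203.3] grip 0.0002 F [0.4 0.5 0.6]
[[0.007, 1.0, -0.005], [1.0, -0.007, -0.012], [-0.012, -0.005, -1.0]]
0.76 [214.9, 228.8] ((243.52674865722656, 193.09585571289062), (164.0915985107422, 80.3034439086914), 76.76873779296875)
0.74 [326.6, 177.4] ((-1.0986824035644531, 22.736900329589844), (120.92321014404297, 56.27158737182617), 88.4229965209961)
0.48 [282.3, 148.6] ((90.8951416015625, -19.651077270507812), (148.35092163085938, 174.50572204589844), 61.04225540161133)
lever_grip [([285.0, 149.7], 0.61)]
flux_jar [([120.5, 195.4], 0.69)]
dap_block []
hammer [([427.8, 194.5], 0.59)]
fence face [341.6 151.9] [319.1 148.4] rear [334.8 199.7] [312.  196.1]
```

View pics/end.png

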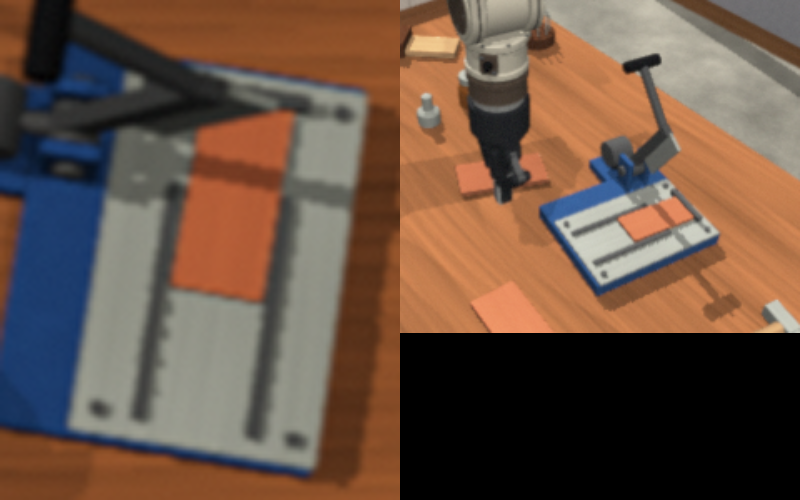

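The lever stays raised with its grip up, and the hand is clear. The plate's rear corners are at pixels (313.0,196.2) and (335.8,200.0), against a predicted home of (312.0,196.1) and (334.8,199.7). A final close look at the fence contact follows.

```bash
python3 - <<'E'
from h import *
b=np.mean([camera('side').astype(float) for _ in range(6)],0).astype(np.uint8)
x0,y0=310,225
c=cv2.resize(b[y0:y0+50,x0:x0+66],(792,600),interpolation=2)
cv2.imwrite('pics/end2.png',c[:,:,::-1])
f=lambda p:((proj('side',W(p))-[x0,y0]+.5)*12).round()
print('pred plate',[f((x,y,38)) for x,y in((-28,-40),(28,-40),(28,80),(-28,80))],'fence top ends',f((-40,-40,42)),f((40,-40,42)),'fence foot',f((-40,-40,30)))
E
```

```text
pred plate [array([661., 284.]), array([520., 138.]), array([111., 303.]), array([245., 462.])] fence top ends [696. 305.] [493.  96.] fence foot [687. 340.]
```

View pics/end2.png

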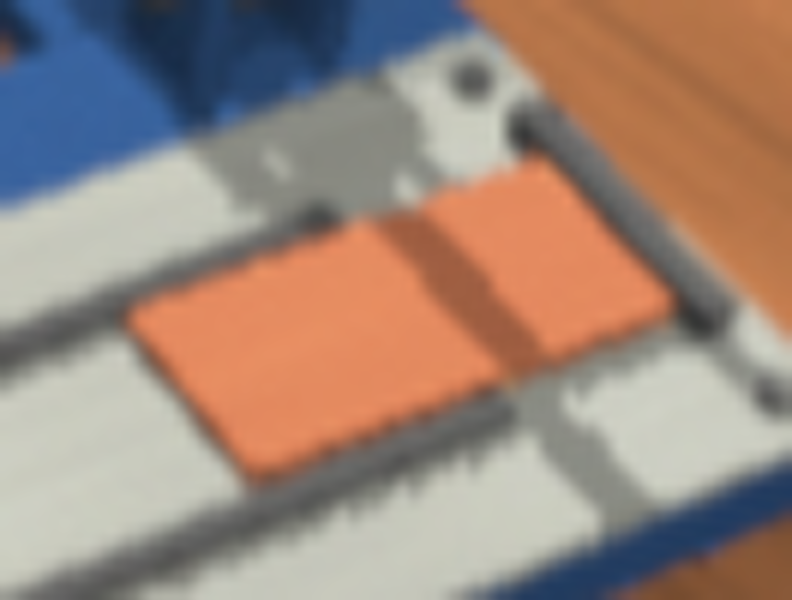

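The plate's front edge lies against the fence along its whole width, from (545,155) to (678,300), with no gap visible. I hand the job in.

```bash
python3 -c "
from workcell import *
print(job_done(), get_obs()['clock'])"
```

```text
the job is handed in; nothing more can be done
the job is handed in; nothing more can be done
```

The lever is up on its raised stop by itself, and the smallest copper plate is against the back fence. I pushed the grip past balance with the closed fingertips. I then slid the plate along the bed under the blade until it stalled, at about 20 N. The job was handed in at about 13 s on the robot's clock, with the hand clear.

**Checks that passed:**
- **Lever:** the grip was at top-view pixel (283,128) after I let go, against a predicted raised position of (282,129). It was still up in the last side picture.
- **Plate:** the final close-up shows no gap between the front edge and the fence along the whole width. The rear corners are about 1 pixel (roughly 2 mm) from the predicted home position.
- **Forces:** the highest wrist-force reading was about 28 N, with 0.8 N or less on each axis after backing off.

**Checks that disagreed or fell short:**
- **Plate position:** the network's outline of the plate put its centre at y ≈ 22.7 mm (home is 20 mm) with about 1.6° of turn. The corners, the stall and the close-up all point to it being seated, so I took this as mask noise.
- **Fingertips:** they grazed the bed with about 5 N as the push began, and I raised them.
- **Bystanders:** the jar and hammer were found about where they started. The network missed the punch in the last top picture, but it shows standing upright in the last side picture, and the arm never went near it at low height.

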